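Seat the three-ball stage in its cone, groove and flat, then load it with the 500 g weight

TASK

Pick up the three-footed stage by its hub and settle its three ball feet into the cone, the groove and the flat pocket of the clamped base, feeling for the seats with a light touch until it drops fully home and sits level, and let go of it. Then stand the largest of the three knobbed weights upright on the middle of the hub to load the seats. Never press, push or drop the stage or the weight hard, and leave the two smaller weights where they stand.

Things in the scene. Friction and masses are not known exactly. Their poses are not given: they have to be found in the camera images.
- stage: loose bare aluminium stage, about 0.35 kg: a rounded triangular plate (103 mm along x, 87 mm along y, 8.5 to 17 mm above its feet's lowest points) on three steel balls of 14 mm, with a square hub in the middle. Origin under the hub's centre, level with the feet's lowest points; z up. Seated, its x and y axes point the same way as the base's. It starts standing on the worktop
- hub_top (a point): centre of the flat top of the stage's hub, 45 mm above the stage's origin. The hub is 46 x 46 mm, its sides run along the stage's x and y, and it stands 28 mm above the plate. The stage is gripped by it and the weight goes on it
- foot_cone (a point): lowest point of the ball foot that belongs in the cone, at (-38, -22, 0) mm in the stage's frame. The polished balls slide easily on the steel seats (friction about 0.15)
- foot_groove (a point): lowest point of the ball foot that belongs in the V groove, at (38, -22, 0) mm in the stage's frame
- foot_flat (a point): lowest point of the ball foot that belongs in the flat pocket, at (0, 38, 0) mm in the stage's frame
- base: fixed base on the worktop: a grey bed 124 mm (x) by 230 mm (y, from -107 to +123 mm), 10 mm thick, and clamped on it a flat steel seat carrier, 104 by 178 mm, with three seats in its top, laid out as the stage's feet: a 90-degree cone with a 13 mm mouth, a 90-degree V groove 13 mm wide, 24 mm long, running along x, and a flat square pocket 24 x 24 x 3.6 mm. Origin on the worktop; z up
- land (a point): point on the base's frame at (0, 0, 24) mm: height of the carrier's smooth top. It does NOT tell where the seats are: the carrier is clamped anywhere within 24 mm either way along the base's y. The seated stage's origin lies at base x = 0, at an unknown base y from -24 to +24 mm, to be seen or felt for, and at z = 20.4 mm (on the top, beside the seats: 24 mm)
- land_end (a point): point at (0, -30, 24) mm in the base's frame. With its origin here or anywhere on to base y = +30 mm, and its axes along the base's, the stage stands and slides on the carrier's top with all three feet. Once its balls are within about 4 mm of the seats, the stage slides home by its own weight when let go. The carrier does not move under forces below 25 N
- weight_500: the largest of three knobbed metal cylinder weights, 0.5 kg, standing upright among the other two: body 43 mm in diameter and 42 mm high, above it a neck and a round knob about 23 mm in diameter, total height 60 mm. Origin: centre of its underside; z up
- weight_200: the middle-sized knobbed weight, 33 mm in diameter, 50 mm high, not needed. Origin: centre of its underside
- weight_100: the smallest knobbed weight, 27 mm in diameter, 40 mm high, not needed. Origin: centre of its underside
Mind the look-alikes: they are no part of the job. Leave any purple or yellow look-alike of the weight_500 alone.

How it is judged:
On the way:
1. the stage sits level in all three seats and is let go of, the 500 g weight not yet on it (z of stage in the frame of base between 0.0185 and 0.0218 m and angle between stage's own z axis and vertical below 0.03 rad and x of stage in the frame of base between -0.004 and 0.004 m and y of stage in the frame of base between -0.03 and 0.03 m and angle between the x axis of stage and the x axis of base, either way round below 0.08 rad and contact force between the fingers and stage below 0.3 N and horizontal distance between weight_500 and stage above 0.06 m), for 0.3 s.
At the end, for the whole second after the job is handed in: Stage seated in the base (origin 18.5 to 21.8 mm above the base's, tilt < 0.03 rad, base x within 4 mm, y within 30 mm, axes within 0.08 rad); the 500 g weight upright (< 0.06 rad) on the hub top, centre within 10 mm of the hub's; both at rest and let go (z of stage in the frame of base between 0.0185 and 0.0218 m and angle between stage's own z axis and vertical below 0.03 rad and x of stage in the frame of base between -0.004 and 0.004 m and y of stage in the frame of base between -0.03 and 0.03 m and angle between the x axis of stage and the x axis of base, either way round below 0.08 rad and linear speed of each of stage, weight_500 below 0.01 m/s and angular speed of each of stage, weight_500 below 0.1 rad/s and horizontal distance between weight_500 and stage below 0.01 m and z of weight_500 in the frame of stage between 0.043 and 0.048 m and angle between weight_500's own z axis and vertical below 0.06 rad); the robot touches nothing.
It fails at once if the stage is pressed or knocked against the base with more than 25 N (contact force between stage and base above 25 N).
It fails at once if the 500 g weight is pressed or dropped on the stage with more than 25 N (contact force between weight_500 and stage above 25 N).
It fails at once if one of the smaller weights is moved more than 20 mm (distance of any of weight_200, weight_100 from where it was at the start of the episode above 0.02 m).
It also fails if it takes over 72 s, if anything falls off the work surface, if the arm or the gripper's body presses on something with over 40 N, if the wrist force passes 120 N, or if a joint passes its speed limit or range.

ROBOT

A 6-joint arm with a two-finger parallel gripper is mounted at the origin on a cart in front of the work surface, level with it; the furniture and walls round the work are solid. World frame = base frame: x ahead of the robot, y to its left, z up, the work surface at z = 0. Lengths are in m, angles in rad, forces in N, time in s.
With the tool pointing down it reaches from about 0.3 to 0.775 m from the base axis. Payload 14.6 kg.
Tool frame: the origin (TCP) lies on the centre line of the jaws, within the pads' length; the fingertips stand 11 mm ahead of it and the grasp point (between the pads) lies 8 mm behind it; z points along the fingers, y is the line along which they close (so a half turn about z gives the same grasp; the last joint's range is limited). The gripper opens to 85 mm and grips with 20 to 120 N. Pads are 22 mm wide; open, the fingers measure 114 mm over their backs; the gripper's body (76 mm by 85 mm) begins 54 mm behind the grasp point. The pads swing forward as they close: fully open they stand 13 mm farther back than shut.
Start: joints at [1.198, 0.3, 1.521, -0, 1.321, -0.067], TCP at [0.166, 0.524, 0.242] pointing down, gripper open.
Joint ranges: [-3.03, 3.03], [-0.79, 2.21], [0.23, 2.52], [-1.04, 4.18], [0, 3.07], [-2.55, 2.55]. Speed limits (rad/s): [2.22, 2.22, 2.57, 3.14, 3.14, 3.14].

INTERFACE

Orientations are given as a unit quaternion [w, x, y, z].
In Python, from workcell import sensors, viewer, ctrl gives the robot as it stands.
- The arm moves only by the tool step_arm, never from a script. Its arguments are lists of equal length, an entry for each row: "xyz": the shift along the tool's x, y, z in mm, a list of three; "turn": the turn, a rotation vector about the tool's x, y, z in degrees, a list of three; "fingers": the gripper's target within -1 to 1 (fully open at 1, half-way at 0, shut at -1). In form: {"xyz": [[tx, ty, tz], ...], "turn": [[rx, ry, rz], ...], "fingers": [fingers, ...]}. A call has 1 to 12 rows; each row is the pose to reach, as a shift and turn from the pose commanded when the call began, along the tool's axes at that moment; what a row does not reach only later rows make up. A row lasts 1/8 s, in which the tool goes at most 62.5 mm and 10.7 degrees, less where a joint would pass 70% of its speed; a pose out of reach is approached as far as the arm can. A call with a gripper value outside its range is refused whole. The fingers move at their own pace and stop on an object; "force" is the grip in N (left out, the last holds). Time passes only in rows, so rows that repeat a pose let the fingers close. It gives the time, the measured TCP pose, the force, the opening and the grip force at its end, in the units of the state.
- sensors.observe(): the state, without advancing time (a new reading comes with each control period).
- viewer.read_camera(name): name is "side" or "top"; returns a dict with "pixels" (480x640x3 uint8, blue, green, red), "fx", "fy", "cx", "cy" (pixels), "pose" (4x4, takes a point from camera to world coordinates). Camera axes: x right, y up, looking along -z (the intrinsics and any distortion apply to the point x, -y, -z); pixel columns grow to the right and rows downward; lengths in m; the calibration is good to about 2 mm. A picture is of the moment at which its call begins. There is no depth.
- ctrl.close_job(): hands the job in; it is judged then, once.
The state is a dict: "time_s": time; "q": joint angles; "dq": joint speeds; "tau": joint torques, N m; "ee_pos": TCP position; "ee_rot": TCP orientation; "wrist_force": force on the tool from outside, world axes, zero at the start; "ft_torque": the same for the moment, N m; "grip_width": finger opening in m; "grasp_force": force on a finger pad.
Only numpy, scipy, OpenCV 4.12 (cv2) and the standard library are available. Lean on these libraries where they do the work, as an engineer would, in place of code of your own. Each camera call takes 0.05 s, during which the arm holds its last target. There are 200 camera calls.

## Working session

There is one attempt and no reset: what is moved stays moved. The work goes in short steps, Python scripts to look and compute and a tool call to move; the robot and the scene stay as the last step left them, time stands still between calls to the robot, and variables do not carry over. Pictures are saved under pics/ and viewed, at most 10 in all, crops included, and the job is handed in when it is done.

Besides the shell and the picture viewer there is one more tool, called after "Call:" as name(argument=value, ...) on one line, values as JSON. step_arm: Moves the arm, as the interface text tells. Its arguments: {"type":"object","properties":{"xyz":{"type":"array","items":{"type":"array","items":{"type":"number"}}},"turn":{"type":"array","items":{"type":"array","items":{"type":"number"}}},"fingers":{"type":"array","items":{"type":"number"}},"force":{"type":"number"}},"required":["xyz","turn","fingers"]}

```bash
mkdir -p pics
cat > h.py <<'E'
import numpy as np, cv2
from workcell import sensors, viewer, ctrl
def grab(n,f=None):
    c=viewer.read_camera(n); 
    if f: cv2.imwrite('pics/'+f,c['pixels'])
    return c
def ray(c,u,v,z):
    P=np.array(c['pose']); d=P[:3,:3]@np.array([(u-c['cx'])/c['fx'],-(v-c['cy'])/c['fy'],-1.])
    o=P[:3,3]; return o+d*(z-o[2])/d[2]
def proj(c,p):
    P=np.array(c['pose']); q=P[:3,:3].T@(np.array(p)-P[:3,3])
    return c['cx']+c['fx']*q[0]/-q[2], c['cy']-c['fy']*q[1]/-q[2]
E
python3 - <<'E'
from h import *
for n in('top','side'):
    c=grab(n,n+'0.png'); print(n,c['fx'],c['cx'],c['cy'],np.round(c['pose'],3).tolist(),[k for k in c])
s=sensors.observe(); print(s['ee_pos'],s['ee_rot'],s['time_s'],s['grip_width'])
E
```

```text
top 535.5785892093386 322.59485231780064 235.00040074189982 [[0.029, 0.995, -0.096, 0.527], [-0.999, 0.03, 0.01, -0.134], [0.012, 0.096, 0.995, 1.106], [0.0, 0.0, 0.0, 1.0]] ['pixels', 'fx', 'fy', 'cx', 'cy', 'pose']
side 623.8465311851953 318.41038701774403 247.4382061617213 [[0.127, 0.821, -0.556, -0.005], [-0.992, 0.109, -0.065, -0.222], [0.007, 0.56, 0.829, 1.011], [0.0, 0.0, 0.0, 1.0]] ['pixels', 'fx', 'fy', 'cx', 'cy', 'pose']
[0.16551185 0.52429969 0.24179148] [-1.07714374e-04  1.52305010e-01  9.88333406e-01 -5.01841381e-04] 0.1 0.08558530209979295
```

View pics/top0.png

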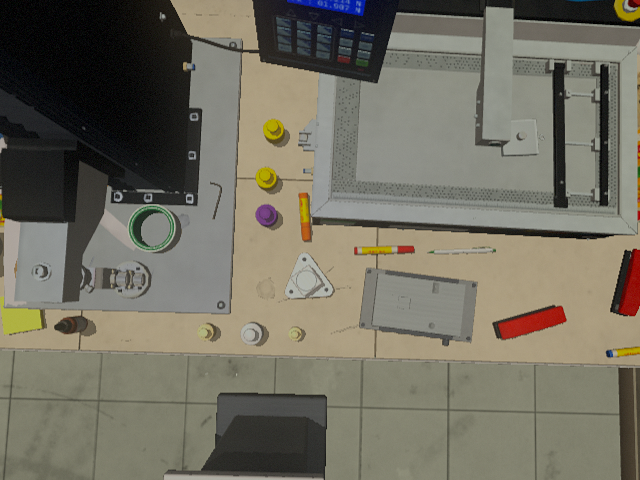

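View pics/side0.png

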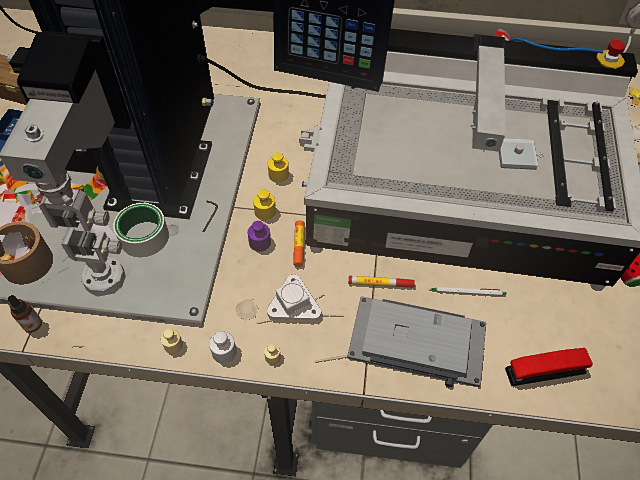

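Silver 500 g weight is at top-view (252,333); brass 200 g and 100 g at (206,332) and (296,334). Yellow look-alikes are at (273,130) and (266,178), the purple one at (266,215). The stage is at (308,278) and the base at (418,305). The silver one with the widest body, between the two brass ones, is the target. I'll check it in a crop.

Run:
```python
from h import *
a=cv2.imread('pics/top0.png')[245:350,235:485]; b=cv2.imread('pics/side0.png')[265:390,200:490]
a=cv2.resize(a,(750,315),interpolation=cv2.INTER_CUBIC); b=cv2.resize(b,(640,276),interpolation=cv2.INTER_CUBIC)
o=np.zeros((595,750,3),np.uint8); o[:315]=a; o[317:593,:640]=b; cv2.imwrite('pics/crop1.png',o)
```

```text
(no output)
```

View pics/crop1.png

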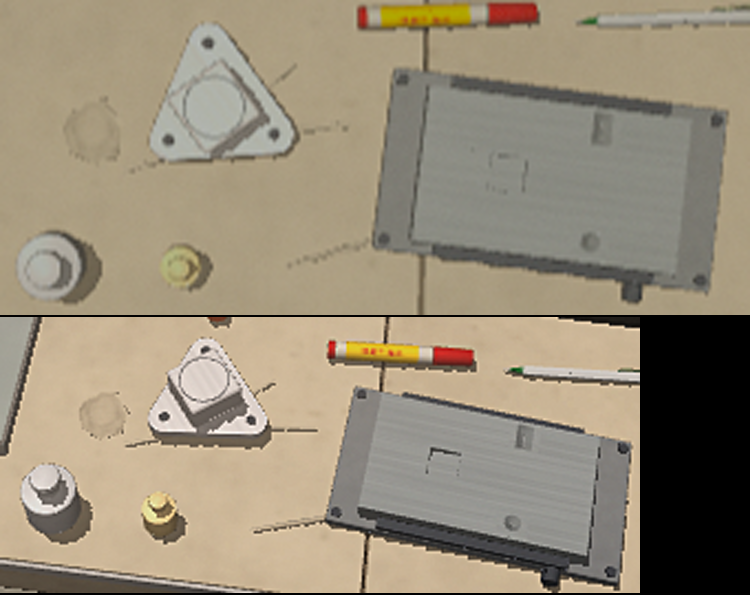

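The crop shows the silver weight (top 252,333) and a brass 100 g beside it. The carrier's seats are at about pocket (404,303), cone (432,325) and groove (436,288). The stage has dots at its feet and its hub is turned relative to the picture.

Run:
```python
from h import *
from itertools import permutations
C={n:grab(n) for n in('top','side')}
def dot(c,u,v,r=4):
    g=cv2.cvtColor(c['pixels'],6).astype(float); u0,v0=int(round(u)),int(round(v))
    for _ in range(3):
        p=g[v0-r:v0+r+1,u0-r:u0+r+1]; w=np.clip(np.percentile(p,60)-12-p,0,None); yy,xx=np.mgrid[-r:r+1,-r:r+1]
        m=(xx**2+yy**2<=r*r); w=w*m; U,V=u0+(w*xx).sum()/w.sum(),v0+(w*yy).sum()/w.sum(); u0,v0=int(round(U)),int(round(V))
    return U,V
t=lambda x,y:(235+x/3,245+y/3)
s=lambda x,y:(200+x/2.207,265+(y-317)/2.207)
F=np.array([[-38,-22],[38,-22],[0,38]])/1e3
def fit(M,W):
    a,b=M-M.mean(0),W-W.mean(0); th=np.arctan2((a[:,0]*b[:,1]-a[:,1]*b[:,0]).sum(),(a*b).sum())
    R=np.array([[np.cos(th),-np.sin(th)],[np.sin(th),np.cos(th)]]); T=W.mean(0)-R@M.mean(0)
    return np.degrees(th),T,np.linalg.norm(W-(M@R.T+T),axis=1)*1e3
dots={'top':[t(208,43),t(170,140),t(273,132)],'side':[s(205,349),s(163,417),s(250,420)]}
seats={'top':[t(590,241),t(602,129),t(507,174)],'side':[s(512,522),s(525,437),s(444,462)]}
hub={'top':t(215,106),'side':s(206,380)}
wt={'top':t(44,266),'side':s(46,476)}
for n,c in C.items():
    W=np.array([ray(c,*dot(c,*d),.017)[:2] for d in dots[n]])
    print(n,'dots',W.round(4).tolist())
    for p in permutations(range(3)):
        th,T,e=fit(F,W[list(p)])
        if e.max()<15: print(p,round(th,1),T.round(4),e.round(1))
    print('hubtop',ray(c,*hub[n],.045)[:2].round(4),'knob',ray(c,*wt[n],.06)[:2].round(4))
    S=np.array([ray(c,*d,.022)[:2] for d in seats[n]]); print('seat',S.round(4).tolist(),*fit(F,S))
    # base outline corners from crop
bc={'top':[(372,248),(390,68),(728,108),(708,294)],'side':[(326,523),(354,388),(632,440),(620,588)]}
for n,f in(('top',t),('side',s)): print(n,[ray(C[n],*f(*q),.01)[:2].round(4).tolist() for q in bc[n]])
# hub edge directions: gradient lines
for n in C:
    p=C[n]['pixels']; u,v=hub[n]; u,v=int(u),int(v); g=cv2.resize(cv2.cvtColor(p[v-25:v+26,u-25:u+26],6),None,fx=6,fy=6,interpolation=cv2.INTER_CUBIC)
    for l in cv2.createLineSegmentDetector().detect(g)[0][:,0]:
        if np.hypot(l[0]-l[2],l[1]-l[3])>50:
            q=[ray(C[n],u-25+l[i]/6,v-25+l[i+1]/6,.045)[:2] for i in(0,2)]; d=q[1]-q[0]; print(n,(np.mean(q,0)).round(3),round(np.linalg.norm(d),3),round(np.degrees(np.arctan2(d[1],d[0]))%90,1))
```

```text
top dots [[0.5825, -0.1075], [0.5164, -0.083], [0.5225, -0.1541]]
(0, 1, 2) 157.6 [ 0.5397 -0.1167] [3.4 3.6 3.5]
(1, 2, 0) -82.7 [ 0.5425 -0.1146] [3.3 3.2 3.3]
(2, 0, 1) 37.5 [ 0.5393 -0.1133] [0.2 0.3 0.3]
hubtop [ 0.539  -0.1151] knob [ 0.4334 -0.009 ]
seat [[0.4568, -0.3682], [0.5315, -0.3756], [0.4996, -0.3119]] -5.439301764727048 [ 0.49616705 -0.34990062] [0.50955208 0.39336791 0.199483  ]
side dots [[0.5839, -0.105], [0.5178, -0.081], [0.5242, -0.1514]]
(0, 1, 2) 157.8 [ 0.5412 -0.1143] [3.4 3.7 3.3]
(1, 2, 0) -82.4 [ 0.5439 -0.1122] [3.6 3.3 3.2]
(2, 0, 1) 37.7 [ 0.5407 -0.1109] [0.1 0.4 0.3]
hubtop [ 0.5396 -0.1138] knob [ 0.4324 -0.0076]
seat [[0.4585, -0.3653], [0.5341, -0.3738], [0.5032, -0.3102]] -6.515970498950649 [ 0.49882601 -0.34776054] [0.06450369 0.16507826 0.20260373]
top [[0.4471, -0.2234], [0.5688, -0.2329], [0.5484, -0.4643], [0.4229, -0.4509]]
side [[0.4443, -0.2223], [0.5679, -0.2332], [0.5493, -0.4622], [0.4203, -0.4503]]
top [ 0.579 -0.127] 0.026 38.2
top [ 0.561 -0.14 ] 0.017 37.9
top [ 0.542 -0.155] 0.031 38.0
top [ 0.555 -0.135] 0.028 40.0
top [ 0.508 -0.141] 0.026 5.6
top [ 0.504 -0.099] 0.027 2.8
top [ 0.501 -0.1  ] 0.027 4.4
side [ 0.494 -0.142] 0.042 7.5
side [ 0.49  -0.098] 0.03 7.1
side [ 0.513 -0.114] 0.016 37.4
side [ 0.497 -0.145] 0.03 7.4
side [ 0.493 -0.096] 0.022 7.4
side [ 0.488 -0.094] 0.018 7.6
```

Call:
step_arm(xyz=[[-323,-343,0],[-323,-343,0],[-323,-343,0],[-323,-343,0],[-323,-343,0],[-323,-343,0],[-323,-343,0],[-549,-495,110],[-549,-495,110],[-549,-495,110],[-549,-495,110],[-549,-495,110]], turn=[[0,0,0],[0,0,10],[0,0,20],[0,0,30],[0,0,34.9],[0,0,34.9],[0,0,34.9],[0,0,34.9],[0,0,34.9],[0,0,34.9],[0,0,34.9],[0,0,34.9]], fingers=[1,1,1,1,1,1,1,1,1,1,1,1])

```text
time_s: 1.7
ee_pos: [0.5342, -0.1057, 0.1355]
ee_rot: [0.0, 0.442, 0.897, 0.0]
wrist_force: [1.4, 1.0, 0.9]
grip_width: 0.0855
grasp_force: 0.0
```

```bash
cat >> h.py <<'E'
from scipy.spatial.transform import Rotation as Ro
def st():
    s=sensors.observe(); w,x,y,z=s['ee_rot']; R=Ro.from_quat([x,y,z,w]).as_matrix()
    print('t',s['time_s'],'p',np.round(s['ee_pos'],4),'yaw',round(np.degrees(np.arctan2(R[1,1],R[0,1])),2),'zax',R[:,2].round(3),'F',np.round(s['wrist_force'],2),'w',round(s['grip_width'],4),'g',s['grasp_force'],'q',np.round(s['q'],2))
    return s,R
def go(p,yaw):
    s,R=st(); d=R.T@(np.array(p)-s['ee_pos'])*1e3
    y=np.degrees(np.arctan2(R[1,1],R[0,1])); print('xyz',d.round(1),'rz',round((y-yaw+90)%180-90,1))
E
python3 -c "
from h import *
go([.54,-.1125,.03],37.6)"
```

```text
t 1.7 p [ 0.5342 -0.1057  0.1355] yaw 37.56 zax [ 0.  0. -1.] F [1.43 0.99 0.92] w 0.0855 g 0.0 q [-0.26  0.4   1.65  0.    1.09 -0.92]
xyz [ -8.9   0.4 105.5] rz -0.0
```

Call:
step_arm(xyz=[[0,0,0],[0,0,0]], turn=[[0,0,0],[0,0,0]], fingers=[1,1])

```text
time_s: 1.95
ee_pos: [0.5329, -0.1036, 0.1363]
ee_rot: [-0.0, 0.442, 0.897, -0.0]
wrist_force: [-1.0, 0.4, 0.4]
grip_width: 0.0852
grasp_force: 0.0
```

```bash
python3 -c "
from h import *
go([.54,-.1125,.03],37.6)"
```

```text
t 1.95 p [ 0.5329 -0.1036  0.1363] yaw 37.57 zax [-0.001  0.    -1.   ] F [-0.96  0.4   0.38] w 0.0852 g 0.0 q [-0.26  0.4   1.65  0.    1.09 -0.92]
xyz [-11.5   0.2 106.3] rz -0.0
```

Commanded poses hold as reached. Descend slowly and close with a light grip.

Call:
step_arm(xyz=[[-11.5,0,40],[-11.5,0,70],[-11.5,0,90],[-11.5,0,100],[-11.5,0,106],[-11.5,0,106],[-11.5,0,106],[-11.5,0,106],[-11.5,0,106],[-11.5,0,106],[-11.5,0,106],[-11.5,0,106]], turn=[[0,0,0],[0,0,0],[0,0,0],[0,0,0],[0,0,0],[0,0,0],[0,0,0],[0,0,0],[0,0,0],[0,0,0],[0,0,0],[0,0,0]], fingers=[1,1,1,1,1,0.3,0,-0.2,-0.4,-0.5,-0.5,-0.5], force=30)

```text
time_s: 3.45
ee_pos: [0.5408, -0.1131, 0.0311]
ee_rot: [0.001, 0.442, 0.897, 0.0]
wrist_force: [1.5, 1.1, 5.7]
grip_width: 0.0455
grasp_force: 32.2
```

```bash
python3 -c "
from h import *
st()"
```

```text
t 3.45 p [ 0.5408 -0.1131  0.0311] yaw 37.57 zax [ 0.001 -0.    -1.   ] F [1.49 1.11 5.68] w 0.0455 g 32.20538020133972 q [-0.27  0.57  1.68  0.    0.89 -0.93]
```

Call:
step_arm(xyz=[[0,0,-15],[0,0,-45],[0,0,-65],[-40,-45,-65],[-80,-89,-65],[-120,-134,-65],[-150,-167,-65],[-160,-178,-65],[-160,-178,-65],[-160,-178,-65],[-160,-178,-65]], turn=[[0,0,0],[0,0,0],[0,0,0],[0,0,9],[0,0,18],[0,0,27],[0,0,36],[0,0,43.2],[0,0,43.2],[0,0,43.2],[0,0,43.2]], fingers=[-0.5,-0.5,-0.5,-0.5,-0.5,-0.5,-0.5,-0.5,-0.5,-0.5,-0.5])

```text
time_s: 4.82
ee_pos: [0.4971, -0.3474, 0.0955]
ee_rot: [-0.0, 0.74, 0.673, 0.0]
wrist_force: [0.1, -0.0, -3.9]
grip_width: 0.0454
grasp_force: 32.0
```

Run:
```python
from h import *
st()
o=np.zeros((600,800,3),np.uint8)
for i,n in enumerate(('top','side')):
    c=grab(n); p=ray(c,320,240,0); u,v=map(int,proj(c,[.4975,-.349,.06])); k=c['pixels'][max(v-50,0):v+50,u-65:u+65]
    print(n,u,v); k=cv2.resize(k,None,fx=3,fy=3,interpolation=cv2.INTER_CUBIC); o[300*i:300*i+k.shape[0],:k.shape[1]]=k
    k=cv2.resize(c['pixels'],(400,300));o[300*i:300*i+300,400:]=k
cv2.imwrite('pics/held.png',o)
```

```text
t 4.825 p [ 0.4971 -0.3474  0.0955] yaw -5.46 zax [-0.  0. -1.] F [ 0.11 -0.04 -3.95] w 0.0454 g 31.96098804473877 q [-0.67  0.57  1.49  0.    1.08 -0.58]
top 426 305
side 426 326
```

View pics/held.png

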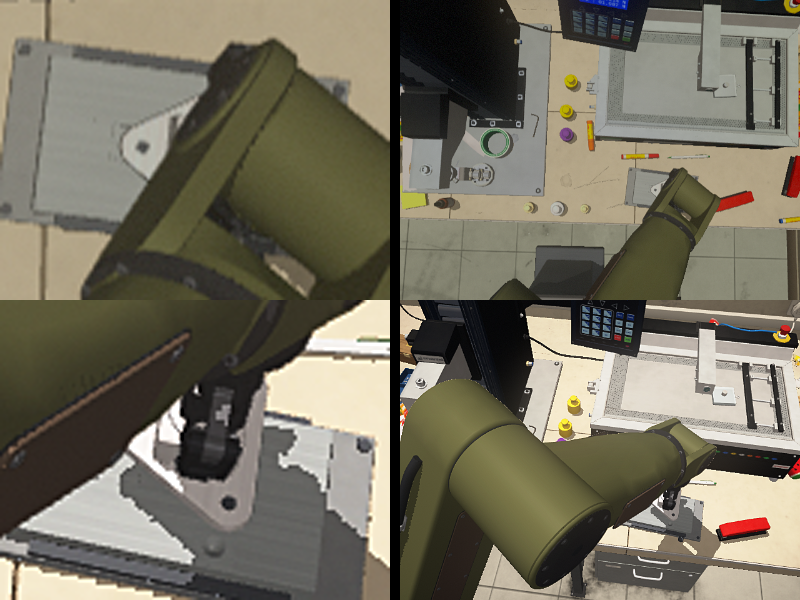

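The stage is held over the carrier; the flat-foot dot shows at top (408.7,304) and the cone-foot dot at side (437.3,343.3). I'll use them to check where the stage sits in the gripper.

Run:
```python
from h import *
s,R=st(); p=s['ee_pos']; y=np.radians(-5.5)
c,q=np.cos(y),np.sin(y); A=np.array([[c,-q],[q,c]])
z=p[2]-.031+.017
t=viewer.read_camera('top'); print('origin from top flat dot',ray(t,408.7,304,z)[:2]-A@[0,.038])
t=viewer.read_camera('side'); print('origin from side cone dot',ray(t,437.3,343.3,z)[:2]-A@[-.038,-.022])
```

```text
t 4.925 p [ 0.4971 -0.3477  0.0955] yaw -5.51 zax [ 0. -0. -1.] F [ 0.69  0.53 -3.87] w 0.0452 g 31.960503458976746 q [-0.67  0.57  1.49 -0.    1.08 -0.57]
origin from top flat dot [ 0.49586198 -0.34895792]
origin from side cone dot [ 0.49749537 -0.34631306]
```

Call:
step_arm(xyz=[[-1,1,10],[-1,1,22],[-1,1,30],[-1,1,35],[-1,1,37],[-1,1,37]], turn=[[0,0,0],[0,0,0],[0,0,0],[0,0,0],[0,0,0],[0,0,0]], fingers=[-0.5,-0.5,-0.5,-0.5,-0.5,-0.5])

```text
time_s: 5.78
ee_pos: [0.4977, -0.3495, 0.0584]
ee_rot: [0.0, 0.741, 0.672, -0.0]
wrist_force: [1.0, 0.5, -3.6]
grip_width: 0.0453
grasp_force: 32.0
```

Call:
step_arm(xyz=[[0,0,0.8],[0,0,1.6],[0,0,2.4],[0,0,2.4]], turn=[[0,0,0],[0,0,0],[0,0,0],[0,0,0]], fingers=[-0.5,-0.5,-0.5,-0.5])

```text
time_s: 6.28
ee_pos: [0.4977, -0.3494, 0.0559]
ee_rot: [-0.0, 0.741, 0.672, 0.0]
wrist_force: [-0.1, -0.7, -2.8]
grip_width: 0.0457
grasp_force: 32.0
```

Call:
step_arm(xyz=[[0,0,0.8],[0,0,1.6],[0,0,1.6]], turn=[[0,0,0],[0,0,0],[0,0,0]], fingers=[-0.5,-0.5,-0.5])

```text
time_s: 6.65
ee_pos: [0.4977, -0.3494, 0.0543]
ee_rot: [-0.0, 0.741, 0.672, -0.0]
wrist_force: [0.4, 0.1, -3.5]
grip_width: 0.0457
grasp_force: 32.0
```

Call:
step_arm(xyz=[[0,0,0.5],[0,0,1],[0,0,1]], turn=[[0,0,0],[0,0,0],[0,0,0]], fingers=[-0.5,-0.5,-0.5])

```text
time_s: 7.02
ee_pos: [0.4977, -0.3494, 0.0533]
ee_rot: [-0.0, 0.741, 0.672, -0.0]
wrist_force: [0.1, -0.3, -3.4]
grip_width: 0.0455
grasp_force: 32.0
```

Call:
step_arm(xyz=[[0,0,0.5],[0,0,1],[0,0,1]], turn=[[0,0,0],[0,0,0],[0,0,0]], fingers=[-0.5,-0.5,-0.5])

```text
time_s: 7.4
ee_pos: [0.4977, -0.3494, 0.0523]
ee_rot: [-0.0, 0.741, 0.672, 0.0]
wrist_force: [-0.6, 1.1, -3.6]
grip_width: 0.0455
grasp_force: 32.1
```

Call:
step_arm(xyz=[[0,0,0.3],[0,0,0.6],[0,0,0.6]], turn=[[0,0,0],[0,0,0],[0,0,0]], fingers=[-0.5,-0.5,-0.5])

```text
time_s: 7.78
ee_pos: [0.4977, -0.3493, 0.052]
ee_rot: [-0.0, 0.741, 0.672, 0.0]
wrist_force: [-1.6, 4.2, 2.9]
grip_width: 0.0454
grasp_force: 32.7
```

Call:
step_arm(xyz=[[0,0,0.3],[0,0,0.6],[0,0,0.6]], turn=[[0,0,0],[0,0,0],[0,0,0]], fingers=[-0.5,-0.5,-0.5])

```text
time_s: 8.15
ee_pos: [0.4978, -0.3492, 0.0518]
ee_rot: [-0.0, 0.741, 0.672, 0.0]
wrist_force: [-3.5, 6.4, 7.5]
grip_width: 0.0455
grasp_force: 33.5
```

Call:
step_arm(xyz=[[0.6,-0.3,-0.4],[0.6,-0.3,-0.4],[0.6,-0.3,0],[0.6,-0.3,0]], turn=[[0,0,0],[0,0,0],[0,0,0],[0,0,0]], fingers=[-0.5,-0.5,-0.5,-0.5])

```text
time_s: 8.65
ee_pos: [0.4976, -0.3489, 0.0515]
ee_rot: [0.0, 0.741, 0.672, 0.0]
wrist_force: [-3.3, 2.8, 5.8]
grip_width: 0.0454
grasp_force: 33.2
```

Lower and with less side force, so it has settled in. Releasing gently, with slightly less down-load.

Call:
step_arm(xyz=[[0,-0.3,-0.3],[0,-0.3,-0.3],[0,-0.3,-0.3],[0,-0.3,-0.3],[0,-0.3,-0.3],[0,-0.3,-0.3],[0,-0.3,-0.3],[0,-0.3,-0.3]], turn=[[0,0,0],[0,0,0],[0,0,0],[0,0,0],[0,0,0],[0,0,0],[0,0,0],[0,0,0]], fingers=[-0.1,0,0.2,0.4,0.6,0.8,0.8,0.8], force=20)

```text
time_s: 9.65
ee_pos: [0.4972, -0.3488, 0.0514]
ee_rot: [-0.0, 0.741, 0.672, -0.0]
wrist_force: [0.6, -0.7, -0.7]
grip_width: 0.077
grasp_force: 0.0
```

Call:
step_arm(xyz=[[0,0,-10],[0,0,-30],[0,0,-70],[0,0,-120],[150,-40,-120],[200,-50,-120],[240,-60,-120],[240,-60,-120],[240,-60,-120]], turn=[[0,0,0],[0,0,0],[0,0,0],[0,0,0],[0,0,0],[0,0,0],[0,0,0],[0,0,0],[0,0,0]], fingers=[1,1,1,1,1,1,1,1,1])

```text
time_s: 10.78
ee_pos: [0.4608, -0.1012, 0.1732]
ee_rot: [0.001, 0.74, 0.673, 0.001]
wrist_force: [0.2, 0.2, 0.4]
grip_width: 0.0853
grasp_force: 0.0
```

Run:
```python
from h import *
go([.433,-.009,.1],0)
o=np.zeros((600,800,3),np.uint8)
for i,n in enumerate(('top','side')):
    c=grab(n); u,v=map(int,proj(c,[.4975,-.349,.04])); k=c['pixels'][max(v-50,0):v+50,u-65:u+65]
    print(n,u,v); k=cv2.resize(k,None,fx=3,fy=3,interpolation=cv2.INTER_CUBIC); o[300*i:300*i+k.shape[0],:k.shape[1]]=k
    k=cv2.resize(c['pixels'],(400,300));o[300*i:300*i+300,400:]=k
cv2.imwrite('pics/seated.png',o)
```

```text
t 10.775 p [ 0.4608 -0.1012  0.1732] yaw -5.39 zax [ 0.002 -0.    -1.   ] F [0.22 0.22 0.39] w 0.0853 g 0.0 q [-0.29  0.2   1.82  0.    1.12 -0.2 ]
xyz [ 89.2 -36.5  73.1] rz -5.4
top 424 304
side 424 331
```

View pics/seated.png

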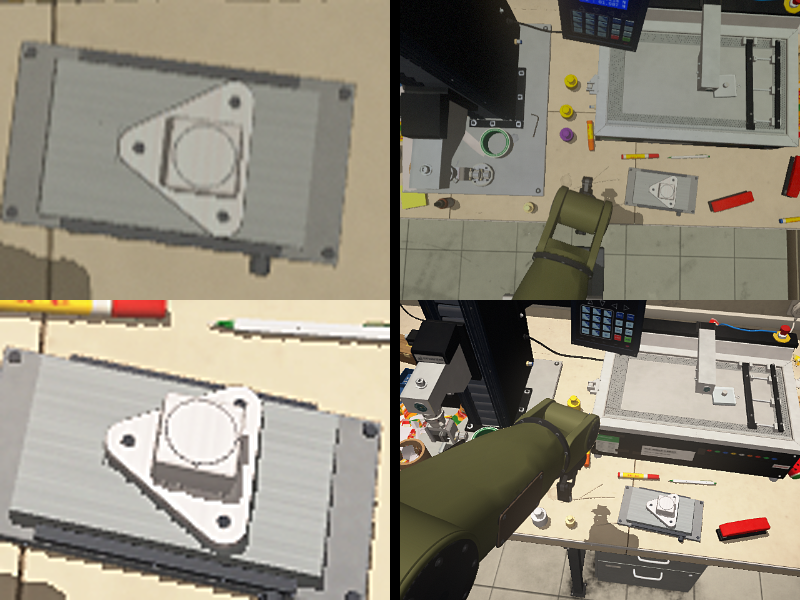

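Call:
step_arm(xyz=[[45,-18,10],[90,-36.5,40],[90,-36.5,80],[90,-36.5,110],[90,-36.5,130],[90,-36.5,147],[90,-36.5,147],[90,-36.5,147],[90,-36.5,147],[90,-36.5,147],[90,-36.5,147],[90,-36.5,147]], turn=[[0,0,0],[0,0,0],[0,0,0],[0,0,0],[0,0,0],[0,0,0],[0,0,0],[0,0,0],[0,0,0],[0,0,0],[0,0,0],[0,0,0]], fingers=[1,1,1,1,1,1,1,0.4,0.1,-0.1,-0.3,-0.5], force=30)

```text
time_s: 12.38
ee_pos: [0.4337, -0.011, 0.0252]
ee_rot: [0.0, 0.741, 0.672, 0.0]
wrist_force: [-4.3, -1.7, 8.5]
grip_width: 0.0414
grasp_force: 29.2
```

Run:
```python
from h import *
s,R=st()
F=np.array([[-38,-22],[38,-22],[0,38]])/1e3
D={'top':[(222,216),(234,102),(139,148)],'side':[(223,521),(239,401),(128,441)]}; H={'top':(205,156),'side':(202,433)}
O={'top':(359,254,0),'side':(359,281,300)}
for n in D:
    c=grab(n,n+'_w.png'); f=lambda q:(O[n][0]+q[0]/3,O[n][1]+(q[1]-O[n][2])/3)
    W=np.array([ray(c,*f(q),.0374)[:2] for q in D[n]]); a,b=F-F.mean(0),W-W.mean(0)
    th=np.arctan2((a[:,0]*b[:,1]-a[:,1]*b[:,0]).sum(),(a*b).sum()); A=np.array([[np.cos(th),-np.sin(th)],[np.sin(th),np.cos(th)]])
    print(n,np.degrees(th),W.mean(0)-A@F.mean(0),'hub',ray(c,*f(H[n]),.0654)[:2])
```

```text
t 12.375 p [ 0.4337 -0.011   0.0252] yaw -5.61 zax [ 0.001 -0.    -1.   ] F [-4.33 -1.7   8.45] w 0.0414 g 29.206424313015305 q [-0.11  0.38  2.01 -0.    0.75 -0.01]
top -5.388281344634705 [ 0.49603115 -0.34945922] hub [ 0.49627783 -0.35004378]
side -4.855804498930489 [ 0.49793125 -0.34704203] hub [ 0.49653466 -0.3479493 ]
```

Call:
step_arm(xyz=[[0,0,0],[0,0,0],[0,0,-20],[0,0,-60],[0,0,-75],[0,0,-75]], turn=[[0,0,0],[0,0,0],[0,0,0],[0,0,0],[0,0,0],[0,0,0]], fingers=[-0.5,-0.5,-0.5,-0.5,-0.5,-0.5], force=40)

```text
time_s: 13.22
ee_pos: [0.4336, -0.0109, 0.0997]
ee_rot: [0.001, 0.741, 0.672, 0.0]
wrist_force: [0.5, -0.3, -6.1]
grip_width: 0.0405
grasp_force: 42.8
```

Run:
```python
from h import *
s,R=st(); p=s['ee_pos']
c=grab('side'); u,v=map(int,proj(c,p)); print(u,v,proj(c,p+[0,0,-.026]))
k=c['pixels'][max(0,v-60):v+60,max(0,u-70):u+70]; cv2.imwrite('pics/wheld.png',cv2.resize(k,None,fx=4,fy=4,interpolation=cv2.INTER_CUBIC))
```

```text
t 13.225 p [ 0.4336 -0.0109  0.0997] yaw -5.62 zax [ 0.001 -0.    -1.   ] F [ 0.51 -0.29 -6.11] w 0.0405 g 42.79501527256798 q [-0.11  0.23  1.98 -0.    0.93 -0.01]
220 325 (np.float64(221.958101921214), np.float64(332.98170694692976))
```

View pics/wheld.png

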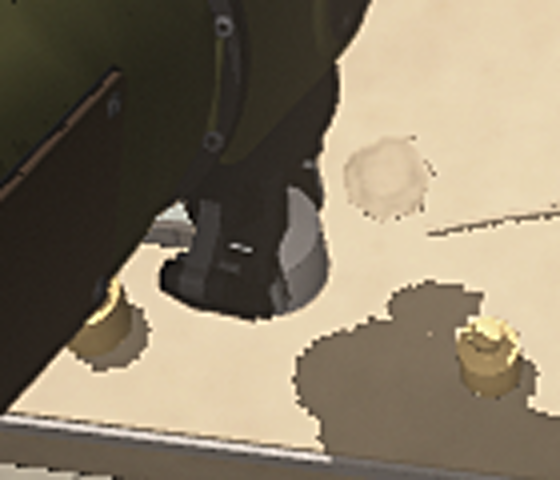

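The weight hangs upright in the jaws, with both brass weights undisturbed. Its right silhouette edge is at side px (232,327).

Run:
```python
from h import *
c=viewer.read_camera('side'); o=np.array(c['pose'])[:3,3]
p=ray(c,232,327,.09); d=(p-o)[:2]; d/=np.linalg.norm(d); n=np.array([-d[1],d[0]]) 
# axis lies on line x=.4336ish, at 21.5mm left of ray
m=.4336; y=(.0215-(0))/n[1]+ (p[1]+d[1]/d[0]*(m-p[0])); print(p,n,'weight y',y)
t=(y,); go([.4968,-.348,.12],-5.6)
```

```text
[ 0.43875249 -0.02858925  0.09      ] [-0.39899818  0.91695172] weight y -0.007384029831757125
t 13.325 p [ 0.4329 -0.0108  0.0983] yaw -5.62 zax [-0.002  0.    -1.   ] F [ 0.25 -0.24 -4.37] w 0.0408 g 42.794276758795604 q [-0.11  0.23  1.98 -0.    0.93 -0.01]
xyz [-329.3   96.6  -21.9] rz -0.0
```

Call:
step_arm(xyz=[[0,0,-25],[-45,13,-25],[-95,28,-25],[-150,44,-25],[-205,60,-25],[-260,76,-25],[-300,88,-25],[-325,95,-25],[-333,97,-22],[-333,97,-22],[-333,97,-22]], turn=[[0,0,0],[0,0,0],[0,0,0],[0,0,0],[0,0,0],[0,0,0],[0,0,0],[0,0,0],[0,0,0],[0,0,0],[0,0,0]], fingers=[-0.5,-0.5,-0.5,-0.5,-0.5,-0.5,-0.5,-0.5,-0.5,-0.5,-0.5])

```text
time_s: 14.7
ee_pos: [0.4973, -0.3508, 0.121]
ee_rot: [-0.001, 0.741, 0.672, -0.0]
wrist_force: [-0.6, -0.5, -4.9]
grip_width: 0.0414
grasp_force: 42.8
```

Run:
```python
from h import *
go([.497,-.3513,.0926],-5.6)
c=grab('side'); u,v=map(int,proj(c,[.497,-.349,.08])); print(u,v)
k=c['pixels'][v-60:v+60,u-80:u+80]; cv2.imwrite('pics/wover.png',cv2.resize(k,None,fx=4,fy=4,interpolation=cv2.INTER_CUBIC))
```

```text
t 14.7 p [ 0.4973 -0.3508  0.121 ] yaw -5.58 zax [-0.001  0.001 -1.   ] F [-0.59 -0.48 -4.85] w 0.0414 g 42.76769183459692 q [-0.67  0.55  1.47  0.    1.13 -0.58]
xyz [-0.5 -0.2 28.4] rz 0.0
428 321
```

View pics/wover.png

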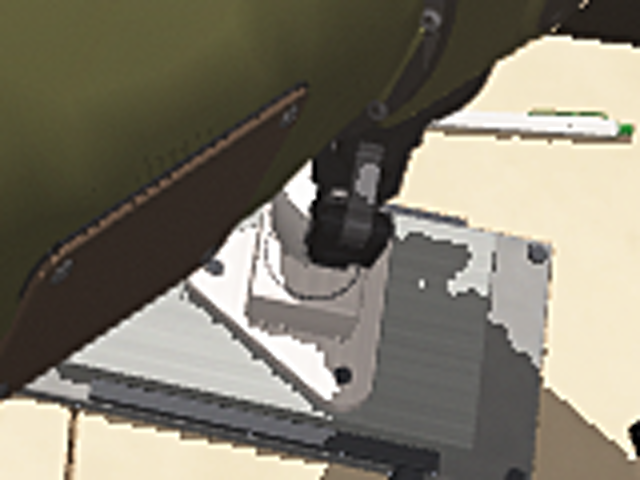

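The weight hangs over the hub, its left edge at side px (416,316). I'll lower it gently.

Call:
step_arm(xyz=[[0,0,10],[0,0,20],[0,0,26],[0,0,28],[0,0,28]], turn=[[0,0,0],[0,0,0],[0,0,0],[0,0,0],[0,0,0]], fingers=[-0.5,-0.5,-0.5,-0.5,-0.5])

```text
time_s: 15.38
ee_pos: [0.4974, -0.3518, 0.0934]
ee_rot: [-0.0, 0.741, 0.672, 0.0]
wrist_force: [0.4, -0.5, -4.7]
grip_width: 0.0411
grasp_force: 42.7
```

Call:
step_arm(xyz=[[0,0,0.5],[0,0,1],[0,0,1]], turn=[[0,0,0],[0,0,0],[0,0,0]], fingers=[-0.5,-0.5,-0.5])

```text
time_s: 15.75
ee_pos: [0.4974, -0.3518, 0.0925]
ee_rot: [0.0, 0.741, 0.672, 0.0]
wrist_force: [0.1, -0.1, -4.5]
grip_width: 0.0409
grasp_force: 42.8
```

Call:
step_arm(xyz=[[0,0,0.4],[0,0,0.7],[0,0,0.7]], turn=[[0,0,0],[0,0,0],[0,0,0]], fingers=[-0.5,-0.5,-0.5])

```text
time_s: 16.12
ee_pos: [0.4973, -0.3518, 0.0917]
ee_rot: [-0.0, 0.741, 0.672, -0.0]
wrist_force: [-0.4, -0.9, -5.6]
grip_width: 0.0406
grasp_force: 42.8
```

Call:
step_arm(xyz=[[0,0,0.3],[0,0,0.6],[0,0,0.6]], turn=[[0,0,0],[0,0,0],[0,0,0]], fingers=[-0.5,-0.5,-0.5])

```text
time_s: 16.5
ee_pos: [0.4974, -0.3518, 0.0911]
ee_rot: [-0.0, 0.741, 0.672, 0.0]
wrist_force: [-0.3, 0.4, -5.8]
grip_width: 0.0409
grasp_force: 42.8
```

Call:
step_arm(xyz=[[0,0,0.3],[0,0,0.6],[0,0,0.6]], turn=[[0,0,0],[0,0,0],[0,0,0]], fingers=[-0.5,-0.5,-0.5])

```text
time_s: 16.88
ee_pos: [0.4974, -0.3518, 0.0906]
ee_rot: [0.0, 0.741, 0.672, 0.0]
wrist_force: [0.2, 0.7, -3.8]
grip_width: 0.0408
grasp_force: 42.9
```

Call:
step_arm(xyz=[[0,0,0.3],[0,0,0.4],[0,0,0.4]], turn=[[0,0,0],[0,0,0],[0,0,0]], fingers=[-0.5,-0.5,-0.5])

```text
time_s: 17.25
ee_pos: [0.4975, -0.3519, 0.0905]
ee_rot: [0.0, 0.741, 0.672, 0.0]
wrist_force: [-1.5, 0.9, 0.3]
grip_width: 0.0412
grasp_force: 43.4
```

Call:
step_arm(xyz=[[0,0,0.3],[0,0,0.4],[0,0,0.4]], turn=[[0,0,0],[0,0,0],[0,0,0]], fingers=[-0.5,-0.5,-0.5])

```text
time_s: 17.62
ee_pos: [0.4976, -0.3519, 0.0904]
ee_rot: [0.0, 0.741, 0.672, 0.0]
wrist_force: [-3.1, 2.0, 5.7]
grip_width: 0.0411
grasp_force: 43.9
```

Contact made, about 11 N in total. Ease off a little and release slowly.

Call:
step_arm(xyz=[[0,0,-0.3],[0,0,-0.3],[0,0,-0.3],[0,0,-0.3],[0,0,-0.3],[0,0,-0.3],[0,0,-0.3],[0,0,-0.3],[0,0,-0.3],[0,0,-0.3]], turn=[[0,0,0],[0,0,0],[0,0,0],[0,0,0],[0,0,0],[0,0,0],[0,0,0],[0,0,0],[0,0,0],[0,0,0]], fingers=[-0.5,-0.1,0,0.1,0.2,0.4,0.6,0.8,0.9,0.9], force=20)

```text
time_s: 18.88
ee_pos: [0.4974, -0.3518, 0.09]
ee_rot: [0.0, 0.741, 0.672, -0.0]
wrist_force: [0.1, -0.5, 0.2]
grip_width: 0.0814
grasp_force: 0.0
```

Call:
step_arm(xyz=[[0,0,-10],[0,0,-30],[0,0,-70],[0,0,-120],[100,-40,-120],[150,-50,-120],[240,-60,-120],[240,-60,-120],[240,-60,-120]], turn=[[0,0,0],[0,0,0],[0,0,0],[0,0,0],[0,0,0],[0,0,0],[0,0,0],[0,0,0],[0,0,0]], fingers=[1,1,1,1,1,1,1,1,1])

```text
time_s: 20.0
ee_pos: [0.4611, -0.1041, 0.2111]
ee_rot: [0.001, 0.739, 0.673, 0.0]
wrist_force: [-0.5, -0.3, -0.5]
grip_width: 0.0851
grasp_force: 0.0
```

Run:
```python
from h import *
st()
o=np.zeros((600,400,3),np.uint8)
for i,n in enumerate(('top','side')):
    c=grab(n); u,v=map(int,proj(c,[.497,-.349,.06])); k=c['pixels'][v-50:v+50,u-65:u+65]
    k=cv2.resize(k,None,fx=3,fy=3,interpolation=cv2.INTER_CUBIC); o[300*i:300*i+300,:390]=k
    print(n,u,v,'expect body-top centre',proj(c,[.4968,-.3485,.1074]))
cv2.imwrite('pics/final.png',o)
```

```text
t 20.0 p [ 0.4611 -0.1041  0.2111] yaw -5.38 zax [ 0.001 -0.    -1.   ] F [-0.46 -0.28 -0.51] w 0.0851 g 0.0 q [-0.3   0.16  1.77  0.    1.21 -0.21]
top 426 305 expect body-top centre (np.float64(431.19628536130335), np.float64(306.50573961906395))
side 426 326 expect body-top centre (np.float64(430.54513582569354), np.float64(313.4955343030979))
```

View pics/final.png

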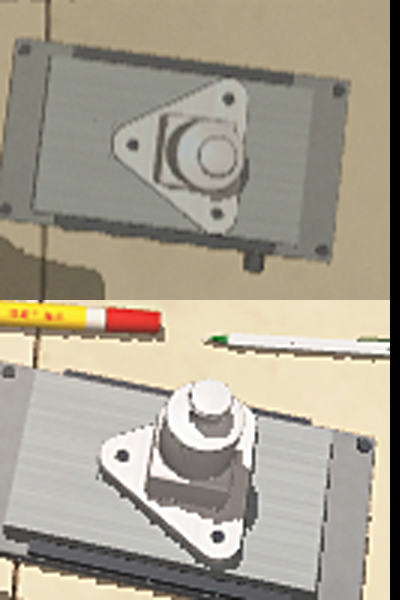

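The weight stands upright on the hub: its body-top centre is at top (430,307) against the expected (431,306.5), within about 2 mm. The stage is still seated, so I'm handing in.

```bash
python3 -c "
from h import *
print(ctrl.close_job())"
```

```text
the job is handed in; nothing more can be done
None
```

The stage is seated level in all three seats and let go, the 500 g weight stands upright within about 2 mm of the hub's centre, and I handed the job in at about 20 s; no verdict came back.

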